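# Check two faces of a spacer block on the bench comparator

### The arm

A 6-joint arm with a two-finger parallel gripper is mounted at the origin on a cart in front of the work surface, level with it; the furniture and walls round the work are solid. World frame = base frame: x ahead of the robot, y to its left, z up, the work surface at z = 0. Lengths are in m, angles in rad, forces in N, time in s.
With the tool pointing down it reaches from about 0.375 to 0.975 m from the base axis. Payload 3.8 kg.
Tool frame: the origin (TCP) lies between the finger pads; the fingertips stand 8 mm ahead of it and the grasp point (between the pads) lies 11 mm behind it (tcp_to_tips is the distance from the TCP to the fingertips, in m); z points along the fingers, y is the line along which they close (so a half turn about z gives the same grasp; the last joint's range is limited). The gripper opens to 85 mm and grips with 20 to 120 N. Pads are 22 mm wide; open, the fingers measure 114 mm over their backs; the gripper's body (76 mm by 85 mm) begins 54 mm behind the grasp point. The pads swing forward as they close: fully open they stand 13 mm farther back than shut.
Start: joints at [1.262, 0.264, 1.604, -0, 1.274, -0.037], TCP at [0.181, 0.65, 0.239] pointing down, gripper open.
Joint ranges: [-2.63, 2.63], [-0.94, 2.18], [0.31, 2.57], [-1.31, 4.45], [0, 2.66], [-2.55, 2.55]. Speed limits (rad/s): [2.57, 2.57, 3.14, 3.14, 3.14, 3.14].

### API

Orientations are given as a rotation vector (axis times angle).
In Python, from workcell import * gives the robot as it stands.
- The arm moves only by the tool move_arm, never from a script. Its argument "series" is one flat list of numbers, 7 for each row, row after row: the finger opening in cm, from 0 to 8.54, then the shift along the tool's x, y, z in cm, then the turn, a rotation vector about the tool's x, y, z in degrees. A call has 1 to 5 rows; each row shifts and turns the commanded pose from where the row before left it, along the tool's axes as they then stand; what a row does not reach is not made up. A row lasts 1/8 s, in which the tool goes at most 62.5 mm and 10.7 degrees, less where a joint would pass 70% of its speed; a pose out of reach is approached as far as the arm can. A call is refused whole if a number of a shift passes 6.25 or a number of a turn 10.7, either way. A call with a gripper value outside its range is refused whole. The fingers move at their own pace and stop on an object; "grip_force" is the grip in N (left out, the last holds). Time passes only in rows, so rows that do not move let the fingers close. It gives the time, the measured TCP pose, the force, the opening and the grip force at its end, in the units of the state.
- read_state(): the state, without advancing time (a new reading comes with each control period).
- read_camera(name): name is "side" or "top" or "wrist"; returns the picture (384x512x3 uint8, red, green, blue); there is no depth.
- calibration(name): a dict with "camera_matrix" (3x3 intrinsics, pixels), "k1" (the pictures are not rectified: a ray, as slopes to the right and down, at radius r is drawn at 1 + k1 r^2 times it, then the intrinsics apply), "rvec" (rotation vector, rad) and "tvec" (3), from world to camera coordinates, as OpenCV has them. Camera axes: x right, y down, z forward; pixel columns grow to the right and rows downward; lengths in m; the calibration is good to about 2 mm. A picture is of the moment at which its call begins: read the wrist's pose just before it. calibration takes no time and is no camera call; for the wrist camera it gives the pose at the moment of the call.
- finish_job(): hands the job in; it is judged then, once.
The state is a dict: "time": time; "q": joint angles; "joint_vel": joint speeds; "joint_torque": joint torques, N m; "tool_pos": TCP position; "tcp_rot": TCP orientation; "wrist_force": force on the tool from outside, world axes, zero at the start; "torque": the same for the moment, N m; "width": opening from 0.0 (shut) to 1.0 (fully open); "grip_force": force on a finger pad.
Only numpy, scipy, OpenCV 4.12 (cv2) and the standard library are available. Lean on these libraries where they do the work, as an engineer would, in place of code of your own. Each camera call takes 0.05 s, during which the arm holds its last target. There are 200 camera calls.

### The job

Check the aluminium spacer block on the bench comparator. Stand it upright on the ground plate and push one of its broad faces flush against the fence and its side up to the end pin, so that the dial's spindle is pushed in, and hold it there a moment; then give it a quarter turn and do the same with a narrow face against the fence. When both faces have been checked, stand the block upright inside the open white carton, let go of it, and leave the loose grey pipe elbow in front of the comparator where it lies.

Things in the scene. Friction and masses are not known exactly. Their poses are not given: they have to be found in the camera images.
- spacer_block: Machined aluminium block standing upright, 60 (its x) x 44 (its y) x 110 (z) mm, 0.75 kg; two dark tapped holes in the top and a dark round bore drawn on each broad face. Origin: centre of its underside. Broad faces (60 mm wide) look along its +y and -y, narrow faces (44 mm wide) along its +x and -x.
- comparator: Bench comparator, bolted down: blue base with a ground steel plate on top, 190 (x) x 150 (y) mm, plate top 22 mm above the worktop. Origin: centre of the underside; +x points from its open front towards fence and dial, y to the left, z up. Nothing on it is higher than 53 mm above the plate.
- fence_mid (a point): Middle of the top front edge of the dark steel fence across the plate: fence 20 mm high above the plate, 14 mm thick, 120 mm long along y; its front face is the plane x = 0 of the comparator and looks along -x. Axes as the comparator's.
- end_pin (a point): Centre of the top of the end pin, an upright steel pin 14 mm in diameter and 24 mm high above the plate, in front of the fence at its right (comparator x = -22 mm, y = -42 mm).
- dial_face (a point): Centre of the dial, lying face up behind the fence: 58 mm across, comparator x = 66 mm, y = -9 mm, 51 mm above the plate. Its spindle points along -x over the fence, axis 42 mm above the plate at y = -9 mm; a bracket holds its stem.
- home_corner (a point): Point on the plate top where the plane of the fence's front face (its x = 0) and the plane touching the end pin on its left (its y = 0) meet; axes as the comparator's. The block stands home when its face lies in x = 0 and its right side in y = 0, the block being at x < 0, y > 0.
- spindle (a joint): How far the dial's spindle is pushed in, m: 0 at rest, when its ball tip stands 4 mm out in front of the fence face; 0.004 with a face flush on the fence; travel 0.010, about 1 N. The dial's needle turns with it.
- carton: Open white carton tray, brown inside, 144 (its x) x 119 (its y) x 82 mm high, walls 2 mm thick, floor 2 mm. Light and loose. Origin: centre of its underside.
- elbow_b: Grey pipe elbow lying loose on the worktop, between the robot and the comparator, 74 x 76 x 34 mm. Not part of the job.

How it is judged:
On the way, in this order (a step that is already met when the one before it is completed fails the run):
1. a broad face is home: flush on the fence, side at the end pin, flat on the plate, spindle pushed in (x of spacer_block in the frame of home_corner between -0.0245 and -0.019 m and y of spacer_block in the frame of home_corner between 0.027 and 0.033 m and z of spacer_block in the frame of home_corner below 0.003 m and angle between the x axis of spacer_block and the y axis of comparator, either way round below 0.045 rad and angle between spacer_block's own z axis and vertical below 0.045 rad and value of joint spindle between 0.0022 and 0.0065 m), for 0.4 s.
2. after a quarter turn a narrow face is home in the same way (x of spacer_block in the frame of home_corner between -0.0325 and -0.027 m and y of spacer_block in the frame of home_corner between 0.019 and 0.025 m and z of spacer_block in the frame of home_corner below 0.003 m and angle between the x axis of spacer_block and the x axis of comparator, either way round below 0.045 rad and angle between spacer_block's own z axis and vertical below 0.045 rad and value of joint spindle between 0.0022 and 0.0065 m), for 0.4 s.
At the end, for the whole second after the job is handed in: The block stands upright (within 0.08 rad) on the floor of the white carton (underside less than 8 mm above the carton's underside), released and at rest; the carton stands level on the worktop; the comparator's spindle is back out (less than 1 mm in) (x of spacer_block in the frame of carton between -0.052 and 0.052 m and y of spacer_block in the frame of carton between -0.04 and 0.04 m and z of spacer_block in the frame of carton below 0.008 m and angle between each of spacer_block, carton's own z axis and vertical below 0.08 rad and height (world z) of carton between -0.01 and 0.01 m and linear speed of spacer_block below 0.02 m/s and value of joint spindle below 0.001 m); the robot touches nothing.
It fails at once if the loose elbow is moved more than 30 mm (distance of elbow_b from where it was at the start of the episode above 0.03 m).
It also fails if it takes over 58 s, if anything falls off the work surface, if the arm or the gripper's body presses on something with over 40 N, if the wrist force passes 120 N, or if a joint passes its speed limit or range.

## Working session

There is one attempt and no reset: what is moved stays moved. The work goes in short steps, Python scripts to look and compute and a tool call to move; the robot and the scene stay as the last step left them, time stands still between calls to the robot, and variables do not carry over. Pictures are saved under pics/ and viewed, at most 10 in all, crops included, and the job is handed in when it is done.

Besides the shell and the picture viewer there is one more tool, called after ">>>" in YAML: its name, and indented under it one key for each argument. move_arm: Moves the arm, as the interface text tells. Its arguments: {"type":"object","properties":{"series":{"type":"array"},"grip_force":{"type":"number"}},"required":["series"]}

```bash
mkdir -p pics; ls
python3 - <<'E'
from workcell import *
import cv2,numpy as np
for n in ("top","side"):
    im=read_camera(n); cv2.imwrite(f"pics/{n}0.png",im[:,:,::-1])
    c=calibration(n); print(n,{k:np.round(v,4).tolist() for k,v in c.items()})
    R=cv2.Rodrigues(np.array(c['rvec']))[0]; print(-R.T@np.array(c['tvec']))
s=read_state(); print(s)
E
```

```text
pics
top {'camera_matrix': [[393.7621, 0.0, 258.3806], [0.0, 393.7621, 184.9065], [0.0, 0.0, 1.0]], 'k1': -0.1122, 'rvec': [2.1934, -2.1826, 0.1106], 'tvec': [0.1004, 0.5513, 0.8702]}
[0.47723056 0.11938685 0.91063169]
side {'camera_matrix': [[353.8069, 0.0, 249.6542], [0.0, 353.8069, 191.201], [0.0, 0.0, 1.0]], 'k1': -0.0027, 'rvec': [2.1735, -0.4383, 0.2171], 'tvec': [-0.4541, 0.2415, 0.6496]}
[ 0.27418945 -0.52476546  0.57964006]
{'time': 0.1, 'q': array([ 1.26207939e+00,  2.64682359e-01,  1.60523735e+00,  9.33268137e-07,
        1.27366252e+00, -3.68643247e-02]), 'joint_vel': array([ 0.00030475, -0.00155141, -0.00275195, -0.00068212,  0.00184455,
       -0.000436  ]), 'joint_torque': array([ 9.49440546e-04, -5.16713226e+01, -3.68586302e+01,  5.25809617e-05,
        6.53111390e-03,  1.21113368e-05]), 'tool_pos': array([0.18103537, 0.64961613, 0.23808346]), 'tcp_rot': array([-4.25665093e-01, -3.11227400e+00,  3.07811107e-03]), 'wrist_force': array([-0.03546056, -0.95564454, -0.31209226]), 'torque': array([-0.01492884, -0.03401418, -0.00525017]), 'grip_force': 0.0, 'width': 0.9963750354368904}
```

View pics/top0.png

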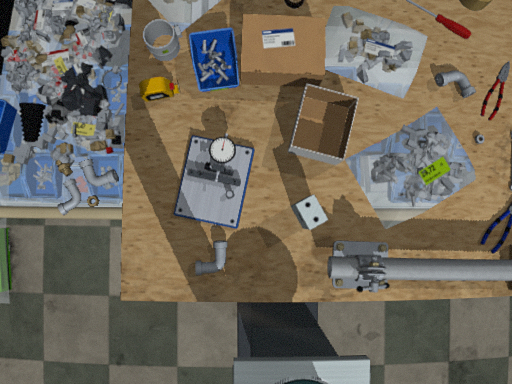

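View pics/side0.png

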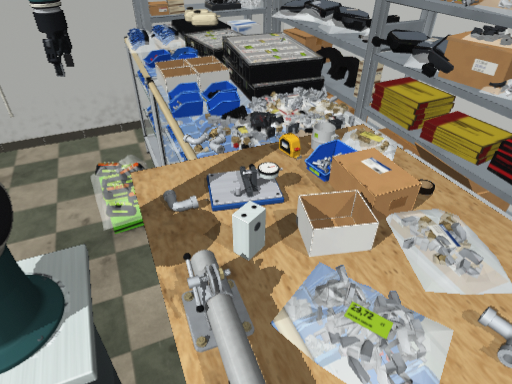

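Top view: comparator plate centre at about (215,181), dial (222,150), block top (310,211), carton (324,122), elbow (212,258). Side view: the same layout, with the block at (249,230). Next I'll zoom in on the top view.

```bash
cat > h.py <<'E'
from workcell import *
import cv2, numpy as np
from scipy.spatial.transform import Rotation as Ro
def ray(n,px,c=None):
    c=c or calibration(n); K=np.array(c['camera_matrix']); R=cv2.Rodrigues(np.array(c['rvec'],float))[0]
    d=(np.array(px,float).reshape(-1,2)-K[:2,2])/[K[0,0],K[1,1]]
    r=np.linalg.norm(d,axis=1,keepdims=True); u=r.copy()
    for _ in range(20): u=r/(1+c['k1']*u**2)
    d=d*u/np.maximum(r,1e-9)
    v=np.c_[d,np.ones(len(d))]@R; o=-R.T@np.ravel(c['tvec'])
    return o,v
def onz(n,px,z,c=None):
    o,v=ray(n,px,c); return o+v*((z-o[2])/v[:,2:3])
def proj(n,P,c=None):
    c=c or calibration(n); K=np.array(c['camera_matrix']); R=cv2.Rodrigues(np.array(c['rvec'],float))[0]
    p=np.array(P,float).reshape(-1,3)@R.T+np.ravel(c['tvec']); d=p[:,:2]/p[:,2:]
    d*=1+c['k1']*(d**2).sum(1,keepdims=True)
    return d*[K[0,0],K[1,1]]+K[:2,2]
E
python3 - <<'E'
from h import *
im=cv2.imread("pics/top0.png")
cv2.imwrite("pics/top0z.png",cv2.resize(im[80:240,170:370],None,fx=3.7,fy=3.7,interpolation=cv2.INTER_CUBIC))
hsv=cv2.cvtColor(im,cv2.COLOR_BGR2HSV)
def blobs(m,x0,y0,x1,y1,z,lab):
    M=np.zeros_like(m);M[y0:y1,x0:x1]=m[y0:y1,x0:x1]
    cs=cv2.findContours(M,cv2.RETR_EXTERNAL,cv2.CHAIN_APPROX_NONE)[0]
    c=max(cs,key=cv2.contourArea); c=cv2.convexHull(c)
    b=cv2.boxPoints(cv2.minAreaRect(c)); P=onz("top",b,z)
    e=np.linalg.norm(np.diff(P,axis=0),axis=1)[:2]; d=P[1]-P[0]
    print(lab,cv2.contourArea(c),b.round(1).tolist(),'c',P.mean(0).round(4),'edges',e.round(4),'ang01',np.degrees(np.arctan2(d[1],d[0])).round(1))
g=((hsv[...,1]<60)&(hsv[...,2]>150)).astype(np.uint8)*255
blobs(g,285,185,335,235,.11,'block')
blue=((hsv[...,0]>95)&(hsv[...,0]<130)&(hsv[...,1]>90)).astype(np.uint8)*255
blobs(blue,165,125,265,235,.018,'base')
blobs(g,165,125,265,235,.022,'plate')
blobs(g,280,75,365,170,.082,'carton')
E
```

```text
block 604.5 [[295.29998779296875, 204.10000610351562], [313.79998779296875, 193.8000030517578], [327.8999938964844, 219.3000030517578], [309.3999938964844, 229.5]] c [ 0.4894 -0.0041  0.11  ] edges [0.0436 0.0594] ang01 -60.9
base 2970.0 [[173.1999969482422, 214.8000030517578], [190.5, 134.6999969482422], [254.10000610351562, 148.5], [236.8000030517578, 228.60000610351562]] c [0.5588 0.2051 0.018 ] edges [0.1878 0.15  ] ang01 -11.0
plate 3516.0 [[175.39999389648438, 212.8000030517578], [191.8000030517578, 136.5], [251.6999969482422, 149.39999389648438], [235.1999969482422, 225.6999969482422]] c [0.5596 0.205  0.022 ] edges [0.1779 0.1405] ang01 -11.0
carton 84.0 [[356.0, 169.0], [356.0, 157.0], [364.0, 157.0], [364.0, 169.0]] c [ 0.5943 -0.1141  0.082 ] edges [0.026  0.0176] ang01 -1.1
```

View pics/top0z.png

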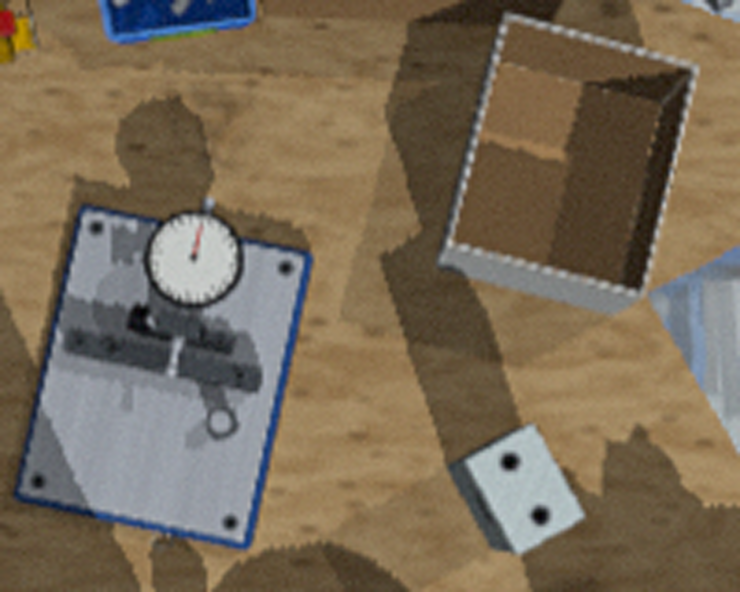

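The zoom shows the dial at (193,258), the pin top ring at (221,422) and the spindle tip near (172,370). The carton rim corners are at about (507,13), (697,68), (641,297) and (448,246).

Run:
```python
from h import *
f=lambda p:np.array(p,float)/3.7+[170,80]
f=lambda p:(np.array(p,float)+.5)/3.7-.5+[170,80]
C=onz("top",f([(507,13),(697,68),(641,297),(448,246)]),.082); print('carton',C.mean(0).round(4),np.linalg.norm(np.diff(C,axis=0),axis=1).round(4),C.round(3).tolist())
for a,b in((3,0),(2,1)): d=C[b]-C[a]; print('yaw',np.degrees(np.arctan2(d[1],d[0])))
D=onz("top",f((193,258)),.073)[0]; P=onz("top",f((221,422)),.046)[0]; d=D-P
yaw=np.degrees(np.arctan2(d[1],d[0])-np.arctan2(33,88)); print('dial',D.round(4),'pin',P.round(4),np.linalg.norm(d),'yaw',yaw)
for y in(-11,yaw):
  R=Ro.from_euler('z',y,degrees=True).as_matrix()
  print('origin by dial',D-R@[.066,-.009,.073],'pin',P-R@[-.022,-.042,.046])
# base top outer rim by corner in zoom
B=onz("top",f([(83,206),(311,256),(247,548),(15,498)]),.02); print('base',B.mean(0).round(4),np.linalg.norm(np.diff(B,axis=0),axis=1).round(4),np.degrees(np.arctan2(*(B[0]-B[3])[1::-1])),np.degrees(np.arctan2(*(B[1]-B[2])[1::-1])))
s=read_state();print(s['tool_pos'],Ro.from_rotvec(s['tcp_rot']).as_matrix().round(3))
```

```text
carton [ 0.6844 -0.0387  0.082 ] [0.1172 0.1422 0.1158] [[0.769, -0.0, 0.082], [0.738, -0.113, 0.082], [0.601, -0.077, 0.082], [0.629, 0.035, 0.082]]
yaw -14.332339849171367
yaw -14.889128770472412
dial [0.6229 0.1831 0.073 ] pin [0.5291 0.1672 0.046 ] 0.0988537271398667 yaw -10.980313170267799
origin by dial [ 5.59780455e-01  2.04494309e-01 -5.55111512e-17] pin [5.58690340e-01 2.04277655e-01 3.46944695e-17]
origin by dial [ 5.59773096e-01  2.04472637e-01 -4.16333634e-17] pin [5.58677615e-01 2.04287827e-01 4.16333634e-17]
base [0.5589 0.2041 0.02  ] [0.1451 0.1838 0.1451] -11.934440776466449 -11.935874411436595
[0.18103537 0.64961613 0.23808346] [[-0.963  0.269 -0.001]
 [ 0.269  0.963 -0.002]
 [ 0.    -0.002 -1.   ]]
```

```bash
cat >> h.py <<'E'
def plan(x,y,z,yaw,grip,n,start=None,fmt=True):
    """rows from the measured (or given) pose to TCP x,y,z, tool down, tool y at world yaw (deg)"""
    if start is None:
        s=read_state(); p=np.array(s['tool_pos']); R=Ro.from_rotvec(s['tcp_rot'])
    else: p,R=start
    b=np.radians(yaw); ty=np.array([np.cos(b),np.sin(b),0]); tz=np.array([0,0,-1.]); Rt=Ro.from_matrix(np.c_[np.cross(ty,tz),ty,tz])
    T=np.array([x,y,z]); rows=[]
    for k in range(n,0,-1):
        d=np.round(R.inv().apply((T-p)/k)*100,2); w=np.round(np.degrees((R.inv()*Rt).as_rotvec())/k,1)
        p=p+R.apply(d/100); R=R*Ro.from_rotvec(np.radians(w)); rows.append([grip,*d.tolist(),*w.tolist()])
    for i in range(0,n,5): print([v+0 for r in rows[i:i+5] for v in r])
    return p,R
E
python3 - <<'E'
from h import *
st=plan(.489,-.004,.20,-60.9,8.5,15)
E
```

```text
[8.5, -3.15, -3.65, 0.26, 0.0, 0.0, 9.0, 8.5, -3.68, -3.11, 0.26, 0.0, 0.0, 9.0, 8.5, -4.12, -2.49, 0.26, 0.0, 0.0, 9.0, 8.5, -4.46, -1.82, 0.26, 0.0, 0.0, 9.0, 8.5, -4.69, -1.1, 0.26, 0.0, 0.0, 9.0]
[8.5, -4.8, -0.35, 0.26, 0.0, 0.0, 9.0, 8.5, -4.8, 0.4, 0.26, 0.0, 0.0, 9.0, 8.5, -4.68, 1.15, 0.26, 0.0, 0.0, 9.0, 8.5, -4.44, 1.87, 0.26, 0.0, 0.0, 9.0, 8.5, -4.09, 2.54, 0.26, 0.0, 0.0, 9.1]
[8.5, -3.64, 3.15, 0.26, 0.0, 0.0, 9.0, 8.5, -3.1, 3.68, 0.26, 0.0, 0.0, 9.1, 8.5, -2.48, 4.13, 0.26, 0.0, 0.0, 9.0, 8.5, -1.8, 4.47, 0.27, 0.0, 0.0, 9.1, 8.5, -1.08, 4.7, 0.26, 0.1, 0.1, 9.0]
```

>>> move_arm:
  series: [8.5, -3.15, -3.65, 0.26, 0, 0, 9, 8.5, -3.68, -3.11, 0.26, 0, 0, 9, 8.5, -4.12, -2.49, 0.26, 0, 0, 9, 8.5, -4.46, -1.82, 0.26, 0, 0, 9, 8.5, -4.69, -1.1, 0.26, 0, 0, 9]

```text
time: 0.72
tool_pos: [0.2841, 0.4306, 0.2257]
tcp_rot: [1.591, 2.709, -0.001]
wrist_force: [0.7, -0.9, 0.1]
width: 0.995
grip_force: 0.0
```

>>> move_arm:
  series: [8.5, -4.8, -0.35, 0.26, 0, 0, 9, 8.5, -4.8, 0.4, 0.26, 0, 0, 9, 8.5, -4.68, 1.15, 0.26, 0, 0, 9, 8.5, -4.44, 1.87, 0.26, 0, 0, 9, 8.5, -4.09, 2.54, 0.26, 0, 0, 9.1]

```text
time: 1.35
tool_pos: [0.3867, 0.2129, 0.2129]
tcp_rot: [-2.508, -1.892, 0.0]
wrist_force: [0.6, -0.2, 0.2]
width: 0.996
grip_force: 0.0
```

>>> move_arm:
  series: [8.5, -3.64, 3.15, 0.26, 0, 0, 9, 8.5, -3.1, 3.68, 0.26, 0, 0, 9.1, 8.5, -2.48, 4.13, 0.26, 0, 0, 9, 8.5, -1.8, 4.47, 0.27, 0, 0, 9.1, 8.5, -1.08, 4.7, 0.26, 0, 0, 9]

```text
time: 1.98
tool_pos: [0.4894, -0.0049, 0.1998]
tcp_rot: [-3.043, -0.782, 0.0]
wrist_force: [1.2, -0.0, 0.5]
width: 0.99
grip_force: 0.0
```

Run:
```python
from h import *
c=calibration("wrist"); im=read_camera("wrist"); cv2.imwrite("pics/w1.png",im[:,:,::-1])
s=read_state(); print(s['time'],s['tool_pos'],s['q'].round(3),np.array(s['joint_vel']).round(3),Ro.from_rotvec(s['tcp_rot']).as_matrix().round(3).tolist())
print(proj("wrist",[[.4894,-.0041,.11]],c))
plan(.489,-.004,.075,-60.9,8.5,5)
```

```text
2.025 [ 0.49164648 -0.00948773  0.19972285] [-0.067 -0.058  2.032 -0.004  1.166  1.009] [ 0.066 -0.033  0.027  0.044  0.036 -0.096] [[0.879, 0.476, 0.002], [0.476, -0.879, -0.004], [-0.001, 0.005, -1.0]]
[[251.97697243 199.96602215]]
[8.5, 0.01, -0.13, 2.49, 0.1, 0.0, -0.1, 8.5, 0.01, -0.13, 2.5, 0.0, 0.0, -0.1, 8.5, 0.01, -0.13, 2.49, 0.1, 0.0, -0.2, 8.5, 0.0, -0.12, 2.5, 0.0, 0.0, -0.1, 8.5, 0.01, -0.13, 2.49, 0.1, 0.0, -0.2]
```

View pics/w1.png

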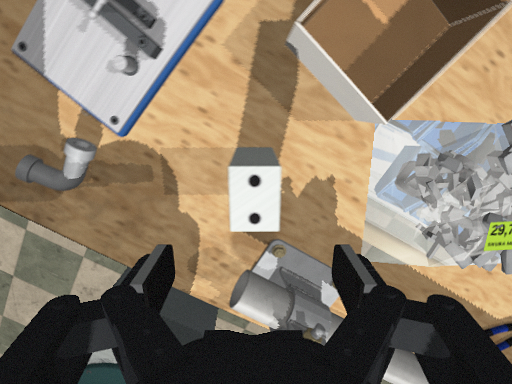

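The wrist picture shows the block's top at (255,197), square to the fingers and centred between them. Going down to grip.

>>> move_arm:
  series: [8.5, 0, 0, 2.5, 0, 0, 0, 8.5, 0, 0, 2.5, 0, 0, 0, 8.5, 0, 0, 2.5, 0, 0, 0, 8.5, 0, 0, 2.5, 0, 0, 0, 8.5, 0, 0, 2.5, 0, 0, 0]
  grip_force: 80

```text
time: 2.65
tool_pos: [0.4888, -0.0032, 0.0741]
tcp_rot: [-3.04, -0.791, 0.001]
wrist_force: [-0.3, 0.3, -0.5]
width: 0.994
grip_force: 0.0
```

>>> move_arm:
  series: [8.5, 0, 0, 0, 0, 0, 0, 3, 0, 0, 0, 0, 0, 0, 3, 0, 0, 0, 0, 0, 0, 3, 0, 0, 0, 0, 0, 0, 3, 0, 0, 0, 0, 0, 0]

```text
time: 3.28
tool_pos: [0.4906, -0.0035, 0.0767]
tcp_rot: [3.04, 0.79, 0.004]
wrist_force: [-0.6, -0.3, 6.1]
width: 0.509
grip_force: 82.4
```

>>> move_arm:
  series: [3, 0, 0, 0, 0, 0, 0, 3, 0, 0, 0, 0, 0, 0]

```text
time: 3.52
tool_pos: [0.4907, -0.0036, 0.0768]
tcp_rot: [3.04, 0.79, 0.004]
wrist_force: [0.3, -0.1, 6.4]
width: 0.507
grip_force: 82.4
```

Run:
```python
from h import *
s=read_state(); print(s)
p=s['tool_pos']; R=Ro.from_rotvec(s['tcp_rot'])
st=plan(.489,-.004,.175,-60.9,3,5)
# stand-off point 20 mm off fence, 15mm off pin: comparator frame
Rc=Ro.from_euler('z',-11.2,degrees=True)
T=np.array([.559,.2045,0])+Rc.apply([-.022-.02,-.005+.012,0]); print(T)
st=plan(T[0],T[1],.175,-11.2,3,8,st)
print(); plan(T[0],T[1],.105,-11.2,3,4,st)
```

```text
{'time': 3.525, 'q': array([-5.79033874e-02,  7.95043042e-02,  2.14563257e+00, -1.92475119e-04,
        9.13576905e-01,  1.00459185e+00]), 'joint_vel': array([ 1.62229501e-03,  8.41808829e-04, -4.06903085e-05,  6.54047367e-04,
        2.05965639e-03,  6.84644153e-04]), 'joint_torque': array([  0.44731348, -32.06027269, -27.90238738,   0.16825485,
        -0.19326133,   0.04895791]), 'tool_pos': array([ 0.49065701, -0.00355255,  0.0767635 ]), 'tcp_rot': array([3.03963088, 0.78978863, 0.00422878]), 'wrist_force': array([ 0.31993634, -0.05922005,  6.44543958]), 'torque': array([0.01748605, 0.14815758, 0.06298126]), 'grip_force': 82.41200566291809, 'width': 0.5068374815115251}
[3, -0.03, -0.01, -1.96, 0.0, 0.0, 0.0, 3, -0.03, 0.0, -1.97, 0.0, 0.0, 0.0, 3, -0.03, -0.01, -1.96, 0.0, 0.0, 0.0, 3, -0.03, 0.0, -1.97, 0.0, -0.1, 0.0, 3, -0.03, -0.01, -1.96, 0.1, 0.0, 0.0]
[0.51915952 0.21952453 0.        ]
[3, 1.69, -2.26, 0.0, 0.0, 0.0, -6.2, 3, 1.92, -2.06, 0.0, 0.0, 0.0, -6.2, 3, 2.14, -1.84, 0.0, 0.0, 0.0, -6.2, 3, 2.32, -1.6, 0.0, 0.0, 0.0, -6.2, 3, 2.48, -1.34, 0.0, 0.0, 0.0, -6.2]
[3, 2.61, -1.06, 0.0, 0.0, 0.0, -6.2, 3, 2.71, -0.78, 0.0, 0.0, 0.0, -6.2, 3, 2.78, -0.48, 0.01, 0.0, 0.0, -6.3]

[3, 0.0, 0.0, 1.75, 0.0, 0.0, 0.0, 3, 0.0, 0.0, 1.75, 0.0, 0.0, 0.0, 3, 0.0, 0.0, 1.75, 0.0, 0.0, 0.0, 3, -0.01, 0.0, 1.75, 0.0, 0.0, 0.0]
```

Gripped (opening 43 mm). Lift, then carry to a stand-off in front of the fence.

>>> move_arm:
  series: [3, 0, 0, -2, 0, 0, 0, 3, 0, 0, -2, 0, 0, 0, 3, 0, 0, -2, 0, 0, 0, 3, 0, 0, -2, 0, 0, 0, 3, 0, 0, -2, 0, 0, 0]

```text
time: 4.15
tool_pos: [0.487, -0.0032, 0.1734]
tcp_rot: [-3.039, -0.789, 0.007]
wrist_force: [-1.2, -0.7, -7.9]
width: 0.503
grip_force: 83.7
```

>>> move_arm:
  series: [3, 1.69, -2.26, 0, 0, 0, -6.2, 3, 1.92, -2.06, 0, 0, 0, -6.2, 3, 2.14, -1.84, 0, 0, 0, -6.2, 3, 2.32, -1.6, 0, 0, 0, -6.2, 3, 2.48, -1.34, 0, 0, 0, -6.2]

```text
time: 4.78
tool_pos: [0.506, 0.1368, 0.1727]
tcp_rot: [-2.715, -1.578, 0.007]
wrist_force: [0.6, -0.9, -8.5]
width: 0.503
grip_force: 84.0
```

>>> move_arm:
  series: [3, 2.61, -1.06, 0, 0, 0, -6.2, 3, 2.71, -0.78, 0, 0, 0, -6.2, 3, 2.78, -0.48, 0, 0, 0, -6.3, 3, 0, 0, 0, 0, 0, 0, 3, 0, 0, 0, 0, 0, 0]

```text
time: 5.4
tool_pos: [0.5178, 0.2194, 0.1732]
tcp_rot: [-2.427, -1.994, 0.007]
wrist_force: [-0.6, 0.1, -8.2]
width: 0.502
grip_force: 83.9
```

Run:
```python
from h import *
s=read_state(); print(s['time'],s['tool_pos'],s['wrist_force'],s['torque'],s['width'])
Rm=Ro.from_rotvec(s['tcp_rot']).as_matrix(); print(Rm.round(3).tolist(),np.degrees(np.arctan2(Rm[1,1],Rm[0,1])))
t=read_camera("top")[:,:,::-1]; d=read_camera("side")[:,:,::-1]
cv2.imwrite("pics/m2.png",np.hstack([cv2.resize(t[110:260,160:310],(450,450),interpolation=2),cv2.resize(d[110:230,180:290],(330,360),interpolation=2)[:,:].copy() if 0 else cv2.resize(d[90:240,180:297],(350,450),interpolation=2)]))
```

```text
5.4 [0.51777404 0.21941405 0.17316022] [-0.59440458  0.0654171  -8.18018077] [ 0.0032372   0.04409491 -0.0645792 ] 0.5015589154024678
[[0.194, 0.981, -0.004], [0.981, -0.194, -0.002], [-0.003, -0.003, -1.0]] -11.186021249526405
```

View pics/m2.png

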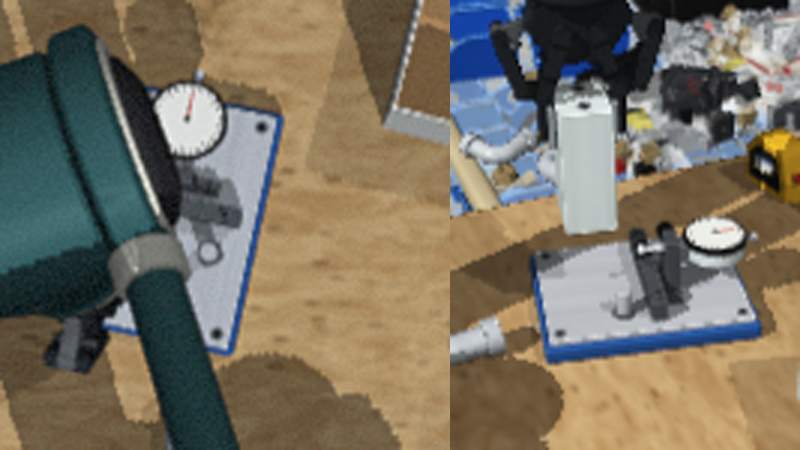

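Left: the dial is visible at (188,118) and the block is hidden under the arm. Right: the block hangs upright at (588,160), clear of the fence at (655,270). Lowering onto the plate.

>>> move_arm:
  series: [3, 0, 0, 1.8, 0, 0, 0, 3, 0, 0, 1.8, 0, 0, 0, 3, 0, 0, 1.8, 0, 0, 0, 3, 0, 0, 1.5, 0, 0, 0, 3, 0, 0, 0, 0, 0, 0]

```text
time: 6.12
tool_pos: [0.5177, 0.2195, 0.1037]
tcp_rot: [-2.426, -1.994, 0.007]
wrist_force: [0.1, -0.1, -7.7]
width: 0.505
grip_force: 83.6
```

>>> move_arm:
  series: [3, 0, 0, 0.2, 0, 0, 0, 3, 0, 0, 0, 0, 0, 0]

```text
time: 6.38
tool_pos: [0.5202, 0.2205, 0.105]
tcp_rot: [2.427, 1.994, 0.002]
wrist_force: [0.1, 0.1, -8.4]
width: 0.507
grip_force: 83.7
```

>>> move_arm:
  series: [3, 0, 0, 0.2, 0, 0, 0, 3, 0, 0, 0, 0, 0, 0]

```text
time: 6.62
tool_pos: [0.5195, 0.2202, 0.1024]
tcp_rot: [2.427, 1.995, 0.0]
wrist_force: [0.1, -0.6, -7.9]
width: 0.509
grip_force: 83.7
```

```bash
cat > s.py <<'E'
from h import *
import sys
s=read_state(); p=s['tool_pos']; Rm=Ro.from_rotvec(s['tcp_rot']).as_matrix()
Rc=Ro.from_euler('z',-11.2,degrees=True); q=Rc.inv().apply(p-np.array([.559,.2045,.022]))*1000
f=Rc.inv().apply(s['wrist_force']); t=Rc.inv().apply(s['torque'])
print('t',s['time'],'comp mm',q.round(2),'F',f.round(2),'T',t.round(3),'yaw_y',np.degrees(np.arctan2(Rm[1,1],Rm[0,1])).round(2)+11.2,'tilt',np.degrees(Rc.inv().apply(Rm[:,2])[:2]).round(2))
E
python3 s.py
```

```text
t 6.625 comp mm [-41.78   7.75  80.4 ] F [ 0.23 -0.58 -7.94] T [-0.02   0.034 -0.005] yaw_y 0.02999999999999936 tilt [0.02 0.01]
```

>>> move_arm:
  series: [3, 0, 0, 0.2, 0, 0, 0, 3, 0, 0, 0, 0, 0, 0]

```text
time: 6.88
tool_pos: [0.5192, 0.2201, 0.1]
tcp_rot: [-2.427, -1.995, 0.001]
wrist_force: [0.2, -0.5, -8.5]
width: 0.503
grip_force: 83.7
```

>>> move_arm:
  series: [3, 0, 0, 0.15, 0, 0, 0, 3, 0, 0, 0, 0, 0, 0]

```text
time: 7.12
tool_pos: [0.5196, 0.2202, 0.0988]
tcp_rot: [2.427, 1.995, 0.0]
wrist_force: [-0.6, 0.0, -6.8]
width: 0.505
grip_force: 83.8
```

```bash
python3 s.py
```

```text
t 7.125 comp mm [-41.73   7.76  76.83] F [-0.59 -0.11 -6.83] T [-0.002  0.07  -0.015] yaw_y 0.02999999999999936 tilt [0.01 0.01]
```

>>> move_arm:
  series: [3, 0, 0.8, -0.05, 0, 0, 0, 3, 0, 0.8, 0, 0, 0, 0, 3, -0.5, 0, 0, 0, 0, 0, 3, -0.45, 0, 0, 0, 0, 0, 3, 0, 0, 0, 0, 0, 0]

```text
time: 7.75
tool_pos: [0.533, 0.2072, 0.099]
tcp_rot: [-2.428, -1.994, 0.001]
wrist_force: [-1.2, 0.5, -8.2]
width: 0.507
grip_force: 83.8
```

```bash
python3 s.py
```

```text
t 7.75 comp mm [-26.04  -2.43  77.01] F [-1.24  0.31 -8.17] T [-0.056  0.017 -0.004] yaw_y -0.010000000000001563 tilt [-0.02 -0.02]
```

>>> move_arm:
  series: [3, 0, 0.15, 0, 0, 0, 0, 3, 0, 0, 0, 0, 0, 0]

```text
time: 8.0
tool_pos: [0.5349, 0.2075, 0.0992]
tcp_rot: [2.427, 1.995, 0.0]
wrist_force: [-0.1, 0.4, -8.4]
width: 0.509
grip_force: 83.8
```

```bash
python3 s.py
```

```text
t 8.0 comp mm [-24.25  -1.71  77.25] F [-0.21  0.37 -8.44] T [-0.032 -0.028  0.021] yaw_y 0.02999999999999936 tilt [0.01 0.01]
```

>>> move_arm:
  series: [3, -0.15, 0, 0, 0, 0, 0, 3, 0, 0, 0, 0, 0, 0]

```text
time: 8.25
tool_pos: [0.5344, 0.2059, 0.0991]
tcp_rot: [-2.427, -1.995, 0.0]
wrist_force: [-0.4, 0.1, -7.7]
width: 0.508
grip_force: 83.8
```

```bash
python3 s.py
```

```text
t 8.25 comp mm [-24.45  -3.41  77.11] F [-0.42 -0.01 -7.69] T [0.048 0.018 0.035] yaw_y 0.02999999999999936 tilt [-0.01 -0.01]
```

Continue in small steps, y then x, watching the forces.

>>> move_arm:
  series: [3, 0, 0.15, 0, 0, 0, 0, 3, 0, 0, 0, 0, 0, 0]

```text
time: 8.5
tool_pos: [0.5359, 0.2057, 0.0991]
tcp_rot: [-2.427, -1.994, 0.001]
wrist_force: [-0.4, 0.2, -6.9]
width: 0.506
grip_force: 83.8
```

```bash
python3 s.py
```

```text
t 8.5 comp mm [-22.92  -3.36  77.08] F [-0.41  0.13 -6.92] T [-0.029  0.093  0.048] yaw_y 0.019999999999999574 tilt [-0.02 -0.01]
```

>>> move_arm:
  series: [3, 0, 0.1, 0, 0, 0, 0, 3, 0, 0, 0, 0, 0, 0]

```text
time: 8.75
tool_pos: [0.5369, 0.2055, 0.0991]
tcp_rot: [-2.427, -1.994, 0.0]
wrist_force: [-0.6, 0.2, -8.3]
width: 0.508
grip_force: 83.8
```

```bash
python3 s.py
```

```text
t 8.75 comp mm [-21.91  -3.34  77.11] F [-0.61  0.12 -8.32] T [-0.128  0.136  0.002] yaw_y 0.019999999999999574 tilt [-0.02 -0.01]
```

>>> move_arm:
  series: [3, -0.1, 0, 0, 0, 0, 0, 3, 0, 0, 0, 0, 0, 0]

```text
time: 9.0
tool_pos: [0.5367, 0.2048, 0.0991]
tcp_rot: [-2.427, -1.994, -0.001]
wrist_force: [-0.0, 0.8, -8.4]
width: 0.505
grip_force: 83.8
```

```bash
python3 s.py
```

```text
t 9.0 comp mm [-21.9   -4.07  77.15] F [-0.15  0.75 -8.36] T [0.268 0.191 0.016] yaw_y 0.019999999999999574 tilt [-0.    0.03]
```

>>> move_arm:
  series: [3, 0, 0.1, 0, 0, 0, 0, 3, 0, 0, 0, 0, 0, 0]

```text
time: 9.25
tool_pos: [0.5376, 0.2045, 0.0992]
tcp_rot: [-2.427, -1.994, -0.0]
wrist_force: [-1.9, 2.3, -8.1]
width: 0.508
grip_force: 83.8
```

```bash
python3 s.py
```

```text
t 9.25 comp mm [-20.95  -4.11  77.17] F [-2.29  1.94 -8.08] T [0.389 0.385 0.008] yaw_y 0.019999999999999574 tilt [-0.02  0.02]
```

>>> move_arm:
  series: [3, -0.03, 0.05, 0, 0, 0, 0, 3, 0, 0, 0, 0, 0, 0]

```text
time: 9.5
tool_pos: [0.538, 0.2043, 0.0992]
tcp_rot: [-2.427, -1.994, -0.0]
wrist_force: [-1.6, 2.9, -7.5]
width: 0.508
grip_force: 83.8
```

```bash
python3 s.py
python3 - <<'E'
from h import *
t=read_camera("top")[:,:,::-1]; d=read_camera("side")[:,:,::-1]
cv2.imwrite("pics/m3.png",np.hstack([cv2.resize(t[125:215,170:260],(400,400),interpolation=2),cv2.resize(d[120:215,195:290],(400,400),interpolation=2)]))
E
```

```text
t 9.5 comp mm [-20.54  -4.23  77.19] F [-2.14  2.54 -7.47] T [ 0.798  0.556 -0.021] yaw_y 0.009999999999999787 tilt [-0.02  0.04]
```

View pics/m3.png

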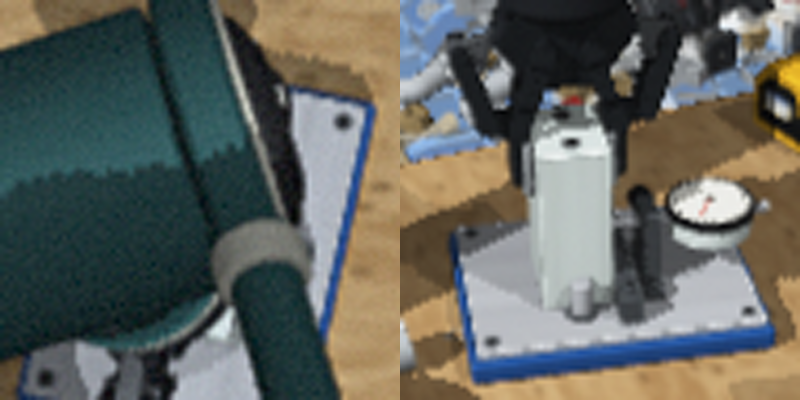

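The right half shows the block standing against the pin (580,298) and the fence (630,270). The dial needle at (705,205) has swung round to the lower left, so the spindle is in. Slightly firmer, then hold.

>>> move_arm:
  series: [3, 0, 0.06, 0, 0, 0, 0, 3, 0, 0, 0, 0, 0, 0, 3, 0, 0, 0, 0, 0, 0, 3, 0, 0, 0, 0, 0, 0, 3, 0, 0, 0, 0, 0, 0]

```text
time: 10.22
tool_pos: [0.5382, 0.2043, 0.0992]
tcp_rot: [-2.427, -1.993, 0.001]
wrist_force: [-3.1, 5.3, -7.3]
width: 0.506
grip_force: 84.1
```

```bash
python3 s.py
python3 - <<'E'
from h import *
d=read_camera("side")[:,:,::-1]
cv2.imwrite("pics/m4.png",cv2.resize(d[125:205,210:290],(560,560),interpolation=2))
E
```

```text
t 10.225 comp mm [-20.35  -4.28  77.17] F [-4.08  4.64 -7.27] T [ 0.875  0.912 -0.095] yaw_y 0.009999999999999787 tilt [-0.07  0.03]
```

View pics/m4.png

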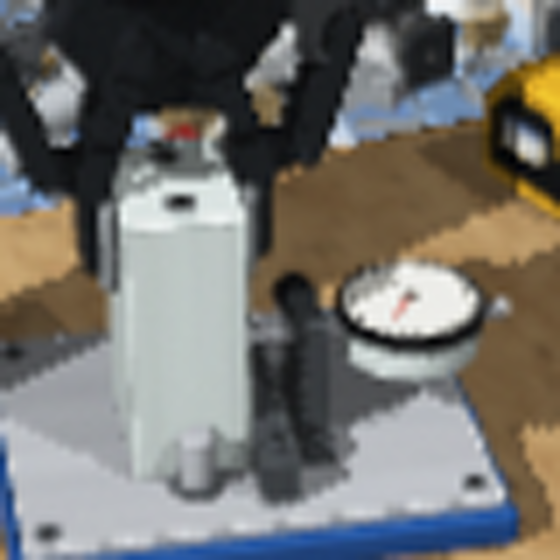

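Needle at (405,303) holds its turned position and the forces on fence and pin are stiff, so the broad face is home. Back off, lift and turn by a quarter.

>>> move_arm:
  series: [3, 0.2, -0.4, 0, 0, 0, 0, 3, 0.4, -1.6, -0.1, 0, 0, 0, 3, 0, 0, -1.7, 0, 0, 0, 3, 0, 0, -2.1, 0, 0, 0, 3, 0, 0, -2.1, 0, 0, 0]

```text
time: 10.9
tool_pos: [0.5208, 0.2136, 0.1613]
tcp_rot: [2.425, 1.994, 0.003]
wrist_force: [0.7, -0.1, -7.5]
width: 0.505
grip_force: 83.9
```

>>> move_arm:
  series: [3, 0, 0, 0, 0, 0, -9, 3, 0, 0, 0, 0, 0, -9, 3, 0, 0, 0, 0, 0, -9, 3, 0, 0, 0, 0, 0, -9, 3, 0, 0, 0, 0, 0, -9]

```text
time: 11.52
tool_pos: [0.5209, 0.2135, 0.1607]
tcp_rot: [1.47, 2.774, 0.002]
wrist_force: [0.1, 0.1, -7.7]
width: 0.507
grip_force: 84.1
```

>>> move_arm:
  series: [3, 0, 0, 0, 0, 0, -9, 3, 0, 0, 0, 0, 0, -9, 3, 0, 0, 0, 0, 0, -9, 3, 0, 0, 0, 0, 0, -9, 3, 0, 0, 0, 0, 0, -9]

```text
time: 12.15
tool_pos: [0.5209, 0.2135, 0.1607]
tcp_rot: [0.297, 3.125, 0.0]
wrist_force: [1.4, -0.8, -7.9]
width: 0.509
grip_force: 84.2
```

>>> move_arm:
  series: [3, 0, 0, 0, 0, 0, 0, 3, 0, 0, 0, 0, 0, 0]

```text
time: 12.4
tool_pos: [0.5206, 0.2136, 0.16]
tcp_rot: [0.309, 3.125, 0.0]
wrist_force: [-0.7, -0.6, -8.8]
width: 0.509
grip_force: 84.1
```

```bash
python3 s.py
```

```text
t 12.4 comp mm [-39.48   1.48 137.97] F [-0.56 -0.7  -8.83] T [0.032 0.051 0.052] yaw_y 89.89 tilt [0.07 0.02]
```

>>> move_arm:
  series: [3, 0, 0, 1.8, 0, 0, 0, 3, 0, 0, 1.8, 0, 0, 0, 3, 0, 0, 1.6, 0, 0, 0, 3, 0, 0, 0.6, 0, 0, 0, 3, 0, 0, 0, 0, 0, 0]

```text
time: 13.02
tool_pos: [0.5202, 0.2135, 0.1006]
tcp_rot: [-0.306, -3.126, 0.001]
wrist_force: [0.2, 1.0, -8.0]
width: 0.509
grip_force: 84.0
```

>>> move_arm:
  series: [3, 0, 0, 0.2, 0, 0, 0, 3, 0, 0, 0, 0, 0, 0]

```text
time: 13.28
tool_pos: [0.5206, 0.2137, 0.0995]
tcp_rot: [0.306, 3.126, 0.001]
wrist_force: [-0.1, -0.1, -8.8]
width: 0.504
grip_force: 84.0
```

```bash
python3 s.py
```

```text
t 13.275 comp mm [-39.45   1.54  77.51] F [-0.08 -0.16 -8.82] T [-0.009 -0.004  0.012] yaw_y 90.02 tilt [0.04 0.02]
```

>>> move_arm:
  series: [3, 0, -0.6, 0, 0, 0, 0, 3, 0, -0.6, 0, 0, 0, 0, 3, -0.4, 0, 0, 0, 0, 0, 3, -0.35, 0, 0, 0, 0, 0, 3, 0, 0, 0, 0, 0, 0]

```text
time: 13.9
tool_pos: [0.5257, 0.2004, 0.0993]
tcp_rot: [0.306, 3.127, 0.0]
wrist_force: [0.1, 1.3, -7.5]
width: 0.5
grip_force: 84.2
```

```bash
python3 s.py
```

```text
t 13.9 comp mm [-31.82 -10.52  77.28] F [-0.2   1.3  -7.48] T [0.042 0.116 0.031] yaw_y 90.01 tilt [0.01 0.01]
```

>>> move_arm:
  series: [3, 0, -0.15, 0, 0, 0, 0, 3, 0, 0, 0, 0, 0, 0]

```text
time: 14.15
tool_pos: [0.525, 0.1988, 0.0991]
tcp_rot: [-0.306, -3.127, 0.0]
wrist_force: [-0.1, 0.6, -7.9]
width: 0.505
grip_force: 84.2
```

```bash
python3 s.py
```

```text
t 14.15 comp mm [-32.29 -12.15  77.11] F [-0.17  0.59 -7.94] T [ 0.087  0.028 -0.005] yaw_y 90.03 tilt [-0.   -0.01]
```

>>> move_arm:
  series: [3, -0.15, 0, 0, 0, 0, 0, 3, 0, 0, 0, 0, 0, 0]

```text
time: 14.4
tool_pos: [0.5264, 0.1986, 0.0991]
tcp_rot: [-0.306, -3.126, 0.0]
wrist_force: [-0.5, 0.1, -8.5]
width: 0.509
grip_force: 84.1
```

```bash
python3 s.py
```

```text
t 14.4 comp mm [-30.84 -12.13  77.1 ] F [-0.55  0.01 -8.52] T [ 0.01   0.171 -0.022] yaw_y 90.03 tilt [-0.02 -0.01]
```

>>> move_arm:
  series: [3, 0, -0.1, 0, 0, 0, 0, 3, 0, 0, 0, 0, 0, 0]

```text
time: 14.65
tool_pos: [0.5262, 0.1979, 0.0992]
tcp_rot: [-0.306, -3.127, -0.001]
wrist_force: [-1.1, 1.6, -8.9]
width: 0.506
grip_force: 83.9
```

```bash
python3 s.py
```

```text
t 14.65 comp mm [-30.86 -12.83  77.16] F [-1.44  1.39 -8.94] T [0.341 0.176 0.069] yaw_y 90.02 tilt [-0.01  0.03]
```

>>> move_arm:
  series: [3, -0.15, 0, 0, 0, 0, 0, 3, 0, 0, 0, 0, 0, 0]

```text
time: 14.9
tool_pos: [0.5278, 0.1976, 0.0992]
tcp_rot: [-0.306, -3.126, -0.001]
wrist_force: [-1.3, 2.0, -8.6]
width: 0.506
grip_force: 84.0
```

```bash
python3 s.py
```

```text
t 14.9 comp mm [-29.29 -12.86  77.17] F [-1.7   1.72 -8.56] T [0.493 0.353 0.011] yaw_y 90.02 tilt [-0.01  0.02]
```

>>> move_arm:
  series: [3, 0, -0.05, 0, 0, 0, 0, 3, 0, 0, 0, 0, 0, 0]

```text
time: 15.15
tool_pos: [0.5278, 0.1974, 0.0992]
tcp_rot: [0.306, 3.126, 0.002]
wrist_force: [-0.6, 5.5, -10.2]
width: 0.506
grip_force: 84.0
```

```bash
python3 s.py
```

```text
t 15.15 comp mm [-29.26 -12.98  77.23] F [ -1.66   5.25 -10.24] T [1.117 0.424 0.019] yaw_y 90.01 tilt [0.   0.07]
```

>>> move_arm:
  series: [3, -0.08, 0, 0, 0, 0, 0, 3, 0, 0, 0, 0, 0, 0]

```text
time: 15.4
tool_pos: [0.5282, 0.1974, 0.0992]
tcp_rot: [-0.306, -3.126, -0.002]
wrist_force: [-1.8, 5.6, -9.2]
width: 0.503
grip_force: 84.2
```

```bash
python3 s.py
```

```text
t 15.4 comp mm [-28.84 -13.    77.21] F [-2.81  5.14 -9.25] T [1.134 0.659 0.061] yaw_y 90.01 tilt [-0.05  0.06]
```

>>> move_arm:
  series: [3, -0.06, 0, 0, 0, 0, 0, 3, 0, 0, 0, 0, 0, 0, 3, 0, 0, 0, 0, 0, 0]

```text
time: 15.78
tool_pos: [0.5287, 0.1972, 0.0992]
tcp_rot: [-0.306, -3.126, -0.002]
wrist_force: [-2.3, 6.3, -7.5]
width: 0.505
grip_force: 84.2
```

```bash
python3 s.py
python3 - <<'E'
from h import *
d=read_camera("side")[:,:,::-1]
cv2.imwrite("pics/m5.png",cv2.resize(d[125:205,210:290],(560,560),interpolation=2))
E
```

```text
t 15.775 comp mm [-28.32 -13.    77.21] F [-3.48  5.73 -7.52] T [ 1.109  0.688 -0.003] yaw_y 90.01 tilt [-0.05  0.06]
```

View pics/m5.png

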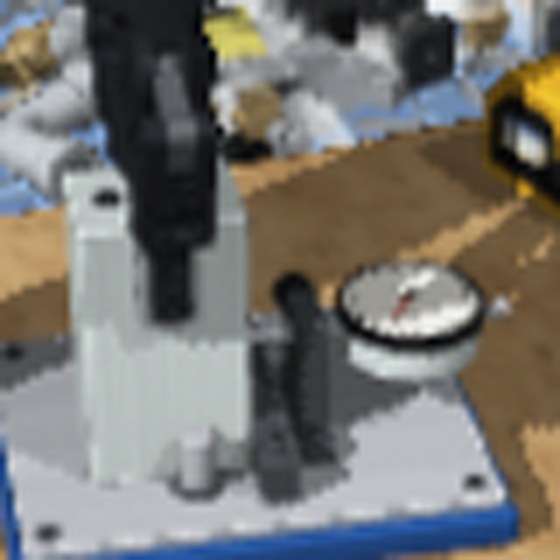

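The needle at (400,305) matches the broad-face reading and the block sits at the pin and fence. Hold, then retreat and lift.

>>> move_arm:
  series: [3, 0, 0, 0, 0, 0, 0, 3, 0, 0, 0, 0, 0, 0, 3, 0, 0, 0, 0, 0, 0, 3, 0, 0, 0, 0, 0, 0, 3, 0, 0, 0, 0, 0, 0]

```text
time: 16.45
tool_pos: [0.5287, 0.1973, 0.0992]
tcp_rot: [-0.306, -3.126, -0.002]
wrist_force: [-0.9, 5.5, -8.4]
width: 0.507
grip_force: 84.2
```

```bash
python3 s.py
```

```text
t 16.45 comp mm [-28.32 -12.99  77.22] F [-1.99  5.26 -8.4 ] T [ 1.156  0.688 -0.039] yaw_y 90.01 tilt [-0.05  0.06]
```

>>> move_arm:
  series: [3, 0.4, 0.2, 0, 0, 0, 0, 3, 1.2, 0.4, -0.2, 0, 0, 0, 3, 0, 0, -2, 0, 0, 0, 3, 0, 0, -3, 0, 0, 0, 3, 0, 0, -4, 0, 0, 0]

```text
time: 17.08
tool_pos: [0.5128, 0.205, 0.1908]
tcp_rot: [-0.305, -3.124, 0.003]
wrist_force: [0.3, -0.4, -7.9]
width: 0.507
grip_force: 84.1
```

>>> move_arm:
  series: [3, 0, 0, -3, 0, 0, 0, 3, 0, 0, 0, 0, 0, 0, 3, 0, 0, 0, 0, 0, 0]

```text
time: 17.45
tool_pos: [0.5133, 0.2052, 0.2197]
tcp_rot: [-0.305, -3.125, 0.002]
wrist_force: [-1.2, -0.4, -8.6]
width: 0.503
grip_force: 84.6
```

```bash
python3 s.py
python3 - <<'E'
from h import *
# carton pose again from the top camera would be same as before; centre .6844,-.0387, yaw -14.6
st=plan(.6845,-.039,.215,90-14.6,3,8)
st=plan(.6845,-.039,.215,90-14.6,3,2,st)
E
```

```text
t 17.45 comp mm [-44.96  -8.22 197.7 ] F [-1.15 -0.62 -8.58] T [ 0.003  0.062 -0.008] yaw_y 90.04 tilt [-0.1  -0.08]
[3, -2.69, -2.58, 0.06, 0.0, 0.0, 0.4, 3, -2.71, -2.56, 0.06, 0.0, 0.0, 0.4, 3, -2.73, -2.54, 0.06, 0.0, 0.0, 0.4, 3, -2.74, -2.52, 0.06, 0.0, 0.0, 0.4, 3, -2.76, -2.51, 0.06, 0.0, 0.0, 0.5]
[3, -2.78, -2.48, 0.05, 0.0, 0.0, 0.4, 3, -2.8, -2.46, 0.06, 0.0, 0.0, 0.5, 3, -2.83, -2.44, 0.05, -0.1, -0.1, 0.4]
[3, 0.0, 0.0, 0.0, 0.0, 0.0, 0.0, 3, 0.0, 0.0, 0.0, 0.0, 0.0, 0.0]
```

>>> move_arm:
  series: [3, -2.69, -2.58, 0.06, 0, 0, 0.4, 3, -2.71, -2.56, 0.06, 0, 0, 0.4, 3, -2.73, -2.54, 0.06, 0, 0, 0.4, 3, -2.74, -2.52, 0.06, 0, 0, 0.4, 3, -2.76, -2.51, 0.06, 0, 0, 0.5]

```text
time: 18.08
tool_pos: [0.6202, 0.0518, 0.2146]
tcp_rot: [-0.363, -3.115, 0.002]
wrist_force: [-0.6, 0.2, -8.2]
width: 0.509
grip_force: 84.7
```

>>> move_arm:
  series: [3, -2.78, -2.48, 0.05, 0, 0, 0.4, 3, -2.8, -2.46, 0.06, 0, 0, 0.5, 3, -2.83, -2.44, 0.05, 0, 0, 0.4, 3, 0, 0, 0, 0, 0, 0, 3, 0, 0, 0, 0, 0, 0]

```text
time: 18.7
tool_pos: [0.684, -0.0385, 0.2134]
tcp_rot: [-0.399, -3.111, -0.0]
wrist_force: [-0.5, 0.1, -7.9]
width: 0.504
grip_force: 85.0
```

```bash
python3 s.py
python3 - <<'E'
from h import *
s=read_state(); print(s['tool_pos'])
d=read_camera("side")[:,:,::-1]
cv2.imwrite("pics/m6.png",cv2.resize(d[60:280,240:440],(545,600),interpolation=2))
E
```

```text
t 18.7 comp mm [ 169.85 -214.11  191.41] F [-0.49  0.05 -7.87] T [-0.016  0.041 -0.006] yaw_y 86.59 tilt [-0.31 -0.01]
[ 0.6840226  -0.03852664  0.21341401]
```

View pics/m6.png

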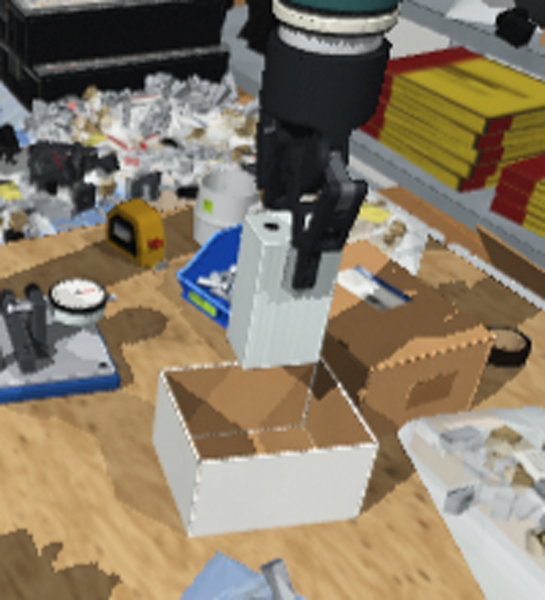

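The block hangs at (285,290) over the carton opening (270,410). Lowering.

>>> move_arm:
  series: [3, 0, 0, 3, 0, 0, 0, 3, 0, 0, 3, 0, 0, 0, 3, 0, 0, 3, 0, 0, 0, 3, 0, 0, 2.5, 0, 0, 0, 3, 0, 0, 1.5, 0, 0, 0]

```text
time: 19.38
tool_pos: [0.6838, -0.0374, 0.0843]
tcp_rot: [-0.396, -3.113, 0.0]
wrist_force: [-0.9, -0.4, -7.9]
width: 0.505
grip_force: 85.0
```

>>> move_arm:
  series: [3, 0, 0, 0, 0, 0, 0, 3, 0, 0, 0.2, 0, 0, 0, 3, 0, 0, 0, 0, 0, 0]

```text
time: 19.75
tool_pos: [0.6868, -0.0388, 0.0861]
tcp_rot: [0.398, 3.114, 0.0]
wrist_force: [-0.2, 0.8, -7.1]
width: 0.503
grip_force: 84.8
```

>>> move_arm:
  series: [3, 0, 0, 0.15, 0, 0, 0, 3, 0, 0, 0, 0, 0, 0]

```text
time: 20.0
tool_pos: [0.6858, -0.0388, 0.0834]
tcp_rot: [0.399, 3.116, 0.0]
wrist_force: [-0.4, -0.1, -9.1]
width: 0.51
grip_force: 84.8
```

```bash
python3 s.py
```

```text
t 20.0 comp mm [ 171.67 -213.99   61.42] F [-0.38 -0.21 -9.11] T [ 0.013  0.022 -0.02 ] yaw_y 86.62 tilt [0.02 0.  ]
```

>>> move_arm:
  series: [3, 0, 0, 0.2, 0, 0, 0, 3, 0, 0, 0, 0, 0, 0]

```text
time: 20.25
tool_pos: [0.6854, -0.0387, 0.0807]
tcp_rot: [-0.398, -3.116, 0.0]
wrist_force: [-0.1, -0.2, -7.7]
width: 0.502
grip_force: 84.8
```

>>> move_arm:
  series: [3, 0, 0, 0.2, 0, 0, 0, 3, 0, 0, 0, 0, 0, 0]

```text
time: 20.5
tool_pos: [0.6858, -0.0387, 0.079]
tcp_rot: [0.398, 3.116, 0.0]
wrist_force: [-0.1, -0.2, -7.2]
width: 0.505
grip_force: 85.1
```

>>> move_arm:
  series: [3, 0, 0, 0.1, 0, 0, 0, 3, 0, 0, 0, 0, 0, 0]

```text
time: 20.75
tool_pos: [0.686, -0.0387, 0.079]
tcp_rot: [0.398, 3.116, -0.0]
wrist_force: [-1.5, 0.2, -1.3]
width: 0.506
grip_force: 85.8
```

```bash
python3 s.py
```

```text
t 20.75 comp mm [ 171.83 -213.94   56.96] F [-1.48 -0.07 -1.34] T [-0.171  0.464 -0.029] yaw_y 86.63000000000001 tilt [ 0.03 -0.  ]
```

It's standing on the floor. Open partway and withdraw upward.

>>> move_arm:
  series: [6.6, 0, 0, 0, 0, 0, 0, 6.6, 0, 0, 0, 0, 0, 0, 6.6, 0, 0, 0, 0, 0, 0, 6.6, 0, 0, 0, 0, 0, 0, 6.6, 0, 0, -0.5, 0, 0, 0]

```text
time: 21.38
tool_pos: [0.6853, -0.0387, 0.0828]
tcp_rot: [-0.398, -3.115, 0.0]
wrist_force: [0.4, 0.2, 1.4]
width: 0.775
grip_force: 0.0
```

>>> move_arm:
  series: [6.6, 0, 0, -1.5, 0, 0, 0, 6.6, 0, 0, -3, 0, 0, 0, 6.6, 0, 0, -4, 0, 0, 0, 6.6, 0, 0, -4, 0, 0, 0, 6.6, 0, 0, -4, 0, 0, 0]

```text
time: 22.0
tool_pos: [0.6859, -0.0387, 0.251]
tcp_rot: [0.398, 3.115, 0.0]
wrist_force: [-0.1, 0.1, -1.0]
width: 0.773
grip_force: 0.0
```

>>> move_arm:
  series: [6.6, 6, 0, 0, 0, 0, 0, 6.6, 6, 0, 0, 0, 0, 0, 6.6, 4, 0, 0, 0, 0, 0, 6.6, 0, 0, 0, 0, 0, 0, 6.6, 0, 0, 0, 0, 0, 0]

```text
time: 22.62
tool_pos: [0.5319, 0.0015, 0.2496]
tcp_rot: [0.398, 3.113, 0.0]
wrist_force: [-0.4, 0.0, -0.5]
width: 0.774
grip_force: 0.0
```

```bash
python3 s.py
python3 - <<'E'
from h import *
d=read_camera("side")[:,:,::-1]; t=read_camera("top")[:,:,::-1]
cv2.imwrite("pics/m7.png",np.hstack([cv2.resize(d[110:280,150:400],(500,340),interpolation=2),cv2.resize(t[80:280,190:366],(300,340),interpolation=2)]))
E
```

```text
t 22.625 comp mm [  12.86 -204.43  227.56] F [-0.45 -0.05 -0.48] T [-0.056  0.007 -0.041] yaw_y 86.63000000000001 tilt [0.18 0.02]
```

View pics/m7.png

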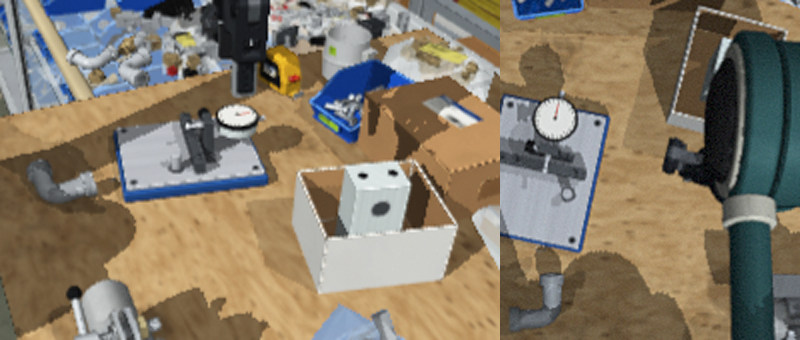

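The block stands upright in the carton at (377,200). The dial needle is back at rest (236,117) and the elbow at (60,183) hasn't moved. Handing in.

```bash
python3 -c "
from workcell import *
print(finish_job())"
```

```text
the job is handed in; nothing more can be done
None
```

I pushed the block home against the fence and end pin on a broad face, then on a narrow face, holding each for over 0.4 s, then stood it upright in the carton, released it, left the elbow untouched and handed the job in at about 23 s; the hand-in returned no verdict.

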